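# Lock a grinding jar onto the bench mill

## Task

Fit the grinding jar with the orange lid onto the white bench mill: keeping it upright, set its foot in the socket, feel for the two entry slots, push the jar down against the spring and turn it clockwise about a quarter turn to the stop, so that it springs up into its lock and stays there when you let go. Do it by feel without forcing the lugs or the ring, and leave the blue-lidded jar and the bottle where they are.

Things in the scene. Friction and masses are not known exactly. Their poses are not given: they have to be found in the camera images.
- jar_mid (a point): Grinding jar with ORANGE ribbed lid, clear body and dark foot, upright on the bench; 92 mm tall, 0.19-0.31 kg. Point on its axis half-way up (46 mm above its underside); z up. From 22 mm above the underside to the top it is a plain cylinder 56 mm in diameter: grip it there, at any angle, well up its upper half, so that the gripper clears the lid.
- jar: The same jar; origin at the centre of its underside. Foot (lowest 22 mm) 48 mm in diameter, its lowest 5 mm tapering to 42. Two steel lugs stick out of the foot along this body's +x and -x, each to 34 mm from the axis, 10 mm wide, 5 mm thick, 8 to 13 mm above the underside. The jar works the same turned by half a turn.
- socket (a point): Mouth of the mill's upright socket: on its axis, level with the top of the aluminium ring (86 mm outside, bore 50.4). Two opposite entry slots, marked orange, lie within 0.8 rad either way of this point's +x and -x: the ring is clamped at another angle each time, NOT measured. Off the slots the lugs rest on the ring, jar underside 8 mm below its top; it stays up if let go.
- seat_top (a point): Top of the black spring seat in the socket when free, on the socket axis, 9 mm below the ring top (as built; it does not follow the seat). It pushes the jar up with 1.4 N per mm of sinking. A lug within about 0.05 rad of its slot drops in. With the jar's underside 19 to 22 mm below the ring top the lugs pass under the ledge and can turn; at 22 mm the shoulder lands hard.
- mill: Mill drive unit fixed to the bench: white, 150 x 130 x 105 mm high, sloped control panel on its -x side reaching 98 mm from the origin. Origin on the socket axis at bench level; the 26 mm high ring stands on top (ring top 131 mm above the bench). Jar, lugs and ring bear at most 60 N of contact force; half of that is ample for the job.
- lock_pin (a joint): Green pin in the ring top, 32.5 mm from the axis: 0 m down, about 0.0024 when the jar is locked. The lugs turn clockwise (seen from above) from the slots through 80 degrees, to a hard stop 3 degrees on. Over the last 7 degrees a notch lies above each lug: let up or let go there, the spring lifts the jar 3 mm into it (underside 16 mm below ring top), locks it and raises the pin.
- jar_blue_mid (a point): A second, identical jar with a BLUE lid, upright on the bench; point half-way up its axis. A bystander.
- bottle_mid (a point): Amber bottle with a black cap, 54 mm in diameter, 100 mm tall, upright on the bench; point half-way up its axis. A bystander.
Not all that is in view belongs to the job. What is shaped like the jar but pink or turquoise is not meant.

How it is judged:
On the way, in this order (a step that is already met when the one before it is completed fails the run):
1. the jar is pushed down into the socket against the spring, its underside at least 18 mm below the ring top, centred within 4 mm and upright (z of jar in the frame of socket below -0.018 m and horizontal distance between jar and socket below 0.004 m and angle between jar's own z axis and vertical below 0.1 rad), for 0.1 s.
2. the jar has sprung up into its lock: lock pin raised (value of joint lock_pin above 0.0014 m and horizontal distance between jar and socket below 0.004 m), for 0.2 s.
At the end, for the whole second after the job is handed in: The orange-lidded jar stands locked in the mill: the green lock pin is raised by more than 1.4 mm, the jar's axis within 3 mm of the socket axis and within 0.06 rad of vertical, its underside at least 13.5 mm below the ring top, at rest and released (value of joint lock_pin above 0.0014 m and horizontal distance between jar and socket below 0.003 m and z of jar in the frame of socket below -0.0135 m and angle between jar's own z axis and vertical below 0.06 rad and linear speed of jar below 0.01 m/s); the robot touches nothing.
It fails at once if the jar, its lugs or the socket are forced: contact force between jar and mill above 60 N (contact force between jar and mill above 60 N).
It fails at once if the orange-lidded jar is tipped more than 0.5 rad (angle between jar's own z axis and vertical above 0.5 rad).
It fails at once if the blue-lidded jar or the bottle is moved by more than 25 mm or knocked over (distance of any of jar_blue_mid, bottle_mid from where it was at the start of the episode above 0.025 m).
It also fails if it takes over 72 s, if anything falls off the work surface, if the arm or the gripper's body presses on something with over 40 N, if the wrist force passes 120 N, or if a joint passes its speed limit or range.

## Robot

A 7-joint arm with a two-finger parallel gripper is mounted at the origin on the work surface. World frame = base frame: x ahead of the robot, y to its left, z up, the work surface at z = 0. Lengths are in m, angles in rad, forces in N, time in s.
With the tool pointing down it reaches from about 0.4 to 0.875 m from the base axis. Payload 19.3 kg.
Tool frame: the origin (TCP) lies where the fingers leave the gripper's body, on its centre line; the fingertips stand 73 mm ahead of it and the grasp point (between the pads) lies 54 mm ahead of it; z points along the fingers, y is the direction in which the jaws open and shut (so a half turn about z gives the same grasp; the last joint's range is limited). The gripper opens to 85 mm and grips with 20 to 120 N. Pads are 22 mm wide; open, the fingers measure 114 mm over their backs; the gripper's body (76 mm by 85 mm) begins 54 mm behind the grasp point. The pads swing forward as they close: fully open they stand 13 mm farther back than shut.
Start: joints at [-1.313, 0.521, -0.036, 1.599, 0.021, 1.021, -0.113], TCP at [0.201, 0.592, 0.304] pointing down, gripper open.
Joint ranges: [-2.91, 2.91], [-0.3, 2.13], [-1.5, 1.42], [0.17, 2.43], [-1.26, 4.41], [0.16, 1.93], [-2.52, 2.52]. Speed limits (rad/s): [1.89, 1.89, 2.39, 2.39, 3.01, 3.01, 3.01].

## Interface

Orientations are given as a rotation vector (axis times angle).
In Python, from plant import manip, get_image, spotter gives the robot as it stands.
- The arm moves only by the tool carry_out, never from a script. Its argument "rows" is a list of rows, each a list of 4 numbers: the shift along the tool's x, y, z in mm, then the turn about the tool's z in rad. In form: [[tx, ty, tz, turn], ...]. A call has 1 to 10 rows; each row shifts and turns the commanded pose from where the row before left it, along the tool's axes as they then stand; what a row does not reach is not made up. A row lasts 1/10 s, in which the tool goes at most 50 mm and 8.59 degrees, less where a joint would pass 70% of its speed; a pose out of reach is approached as far as the arm can. A call with a gripper value outside its range is refused whole. "jaw" is the opening, from 0 (shut) to 1 (fully open), set as the call begins (left out, the last holds). The fingers move at their own pace and stop on an object; the grip force is fixed at half the most. Time passes only in rows, so rows that do not move let the fingers close. It gives the time, the measured TCP pose, the force and the opening at its end, in the units of the state.
- manip.read_state(): the state, without advancing time (a new reading comes with each control period).
- get_image(name): name is "scene" or "top" or "wrist"; returns a dict with "color" (480x640x3 uint8, blue, green, red), "fx", "fy", "cx", "cy" (pixels), "rvec" (rotation vector, rad) and "tvec" (3), from world to camera coordinates, as OpenCV has them. Camera axes: x right, y down, z forward; pixel columns grow to the right and rows downward; lengths in m; the calibration is good to about 2 mm. A picture is of the moment at which its call begins. There is no depth.
- manip.job_done(): hands the job in, once; it reports no verdict.
Trained networks look in a picture, given as the dict that the camera call returned (one of the last four; its "shot" number tells which), for a name from the list of things; names that differ only in an ending like _2 or _b are one class to them, and where a whole thing is asked for, a point or a joint stands for the part that bears it (a point fixed in the world has none). Each returns a list of dicts, best first, with "p" (0 to 1); they miss things now and then, are a little off and sometimes report something else, mostly with a low value. They report only what shows in the picture. A call takes as long as a camera call. They do not tell look-alikes from the thing itself.
- spotter.cut_out(picture, label): "region" (480x640 bool, what is visible of it).
- spotter.place_of(picture, label): "xyz" ([x, y, z] in m, in world coordinates, good to about 4 mm: a listed point, or the origin of a listed thing).
The state is a dict: "t": time; "q": joint angles; "joint_velocities": joint speeds; "joint_efforts": joint torques, N m; "tool_pos": TCP position; "tcp_rot": TCP orientation; "ft_force": force on the tool from outside, world axes, zero at the start; "wrist_torque": the same for the moment, N m; "grip_width": finger opening in m.
Only numpy, scipy, OpenCV 4.12 (cv2) and the standard library are available. Lean on these libraries where they do the work, as an engineer would, in place of code of your own. Each camera call takes 0.05 s, during which the arm holds its last target.

## Working session

There is one attempt and no reset: what is moved stays moved. The work goes in short steps, Python scripts to look and compute and a tool call to move; the robot and the scene stay as the last step left them, time stands still between calls to the robot, and variables do not carry over. Pictures are saved under pics/ and viewed, and the job is handed in when it is done.

Besides the shell and the picture viewer there is one more tool, called after ">>>" by a JSON object that holds its "name" and its "arguments", one argument or row to a line. carry_out: Moves the arm, as the interface text tells. Its arguments: {"type":"object","properties":{"rows":{"type":"array","items":{"type":"array","items":{"type":"number"}}},"jaw":{"type":"number"}},"required":["rows"]}

```bash
ls; mkdir -p pics; python3 - <<'E'
from plant import manip, get_image, spotter
import cv2
s=manip.read_state(); print({k:s[k] for k in ('t','tool_pos','tcp_rot','ft_force','grip_width')})
for n in ('scene','top'):
    p=get_image(n); cv2.imwrite(f'pics/{n}0.png',p['color'])
    for l in ('jar','jar_mid','socket','jar_blue_mid','bottle_mid','mill'):
        try:
            print(n,l,[(round(r['p'],2),[round(float(v),4) for v in r['xyz']]) for r in spotter.place_of(p,l)])
        except Exception as e: print(l,e)
    import numpy as np
    print(p['fx'],p['cx'],p['cy'],p['rvec'],p['tvec'])
print(manip.read_state()['t'])
E
```

```text
pics
{'t': 0.0, 'tool_pos': array([0.20118921, 0.59147578, 0.30331322]), 'tcp_rot': array([-5.12647765e-01, -3.09938600e+00,  1.76799329e-03]), 'ft_force': array([-0.25687395,  0.25486951,  0.48654693]), 'grip_width': 0.08544535262920343}
scene jar [(0.94, [0.3545, -0.2837, -0.0017]), (0.84, [0.3518, -0.4232, -0.0009]), (0.66, [0.4497, -0.3507, 0.0008])]
scene jar_mid [(0.81, [0.3526, -0.2792, 0.0536]), (0.7, [0.3535, -0.4246, 0.0447]), (0.62, [0.4482, -0.3547, 0.05])]
scene socket [(0.69, [0.5619, 0.1779, 0.1262])]
scene jar_blue_mid [(0.57, [0.6082, -0.1626, 0.0475])]
scene bottle_mid [(0.62, [0.4124, -0.1208, 0.0505])]
scene mill [(0.67, [0.5589, 0.1787, -0.0015])]
440.2577552963212 322.7707150017208 231.72887279800776 [ 1.63449468  1.96348005 -0.78463007] [ 0.17901139 -0.30739225  1.20426962]
top jar [(0.71, [0.3562, -0.2803, 0.0023]), (0.63, [0.3506, -0.4242, 0.0009])]
top jar_mid [(0.93, [0.3564, -0.2819, 0.0474]), (0.81, [0.3496, -0.42, 0.0483]), (0.61, [0.4501, -0.3548, 0.0469]), (0.33, [0.5606, 0.1786, -0.0008])]
top socket [(0.97, [0.5625, 0.1737, 0.1291])]
top jar_blue_mid []
top bottle_mid [(0.75, [0.4146, -0.1215, 0.0512])]
top mill [(0.74, [0.5596, 0.1782, -0.0015])]
617.1392981684909 315.6820354777116 253.5698259320813 [ 2.12236222 -2.10321144  0.18320884] [-0.09498309  0.51142987  1.17264893]
0.7
```

View pics/scene0.png

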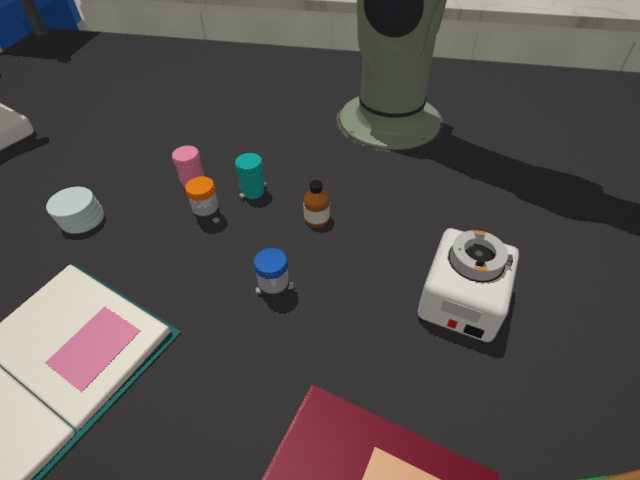

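View pics/top0.png

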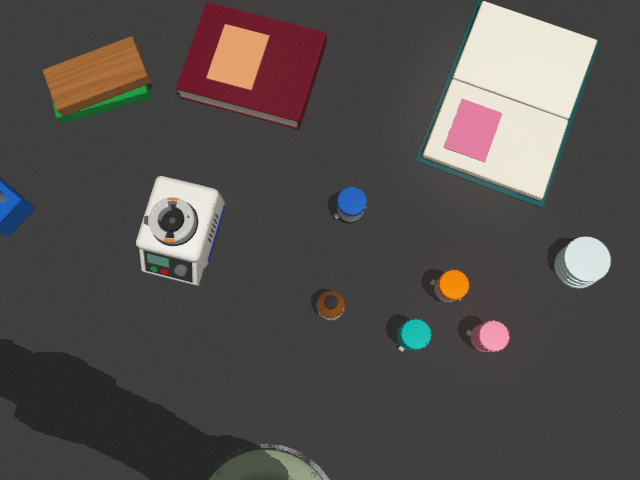

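```bash
python3 - <<'E'
import cv2,numpy as np
a=cv2.imread('pics/top0.png');b=cv2.imread('pics/scene0.png')
def c(im,x,y,w,h,s): return cv2.resize(im[y:y+h,x:x+w],None,fx=s,fy=s,interpolation=cv2.INTER_CUBIC)
m=np.hstack([c(a,425,260,60,60,6),c(a,130,175,90,90,4)])
n=np.hstack([c(b,175,165,60,60,6),c(b,430,215,90,90,4)])
cv2.imwrite('pics/crop0.png',np.vstack([m,n])[:, :])
print(np.vstack([m,n]).shape)
E
```

```text
(720, 720, 3)
```

View pics/crop0.png

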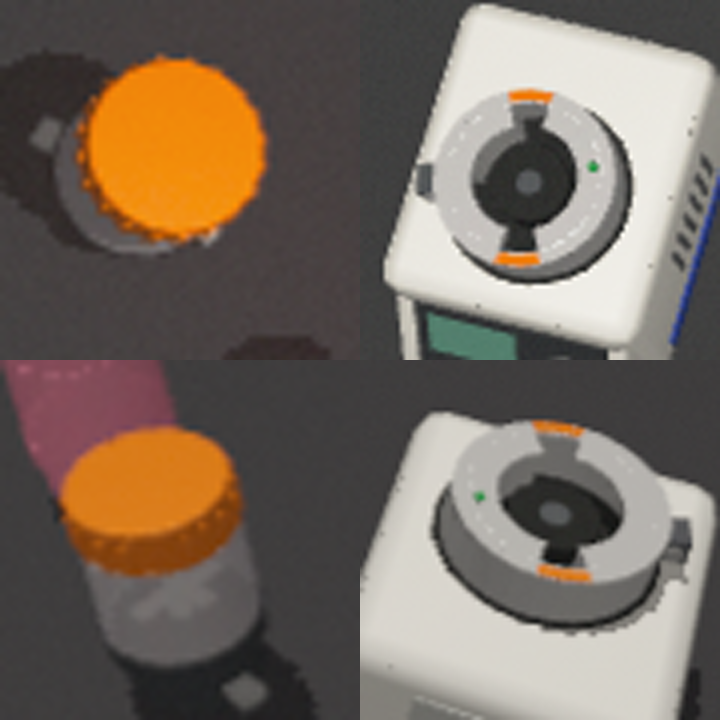

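```bash
cat > h.py <<'E'
import numpy as np,cv2
from scipy.spatial.transform import Rotation as R
def cam(p): return R.from_rotvec(np.ravel(p['rvec'])).as_matrix(),np.ravel(p['tvec'])
def back(p,uv,z):
    M,t=cam(p); o=-M.T@t
    d=M.T@np.array([(uv[0]-p['cx'])/p['fx'],(uv[1]-p['cy'])/p['fy'],1])
    return o+d*(z-o[2])/d[2]
def proj(p,X):
    M,t=cam(p); K=np.array([[p['fx'],0,p['cx']],[0,p['fy'],p['cy']],[0,0,1]])
    x=(K@(M@np.atleast_2d(X).T+t[:,None])).T
    return x[:,:2]/x[:,2:]
def orange(im):
    h=cv2.cvtColor(im,cv2.COLOR_BGR2HSV)
    return cv2.inRange(h,(8,170,120),(20,255,255))
def comps(m,mina=15):
    n,l,s,c=cv2.connectedComponentsWithStats(m)
    return [(int(s[i,4]),c[i].round(2),s[i,:4]) for i in range(1,n) if s[i,4]>=mina]
E
python3 - <<'E'
from h import *
from plant import manip,get_image
t=get_image('top'); s=get_image('scene')
for n,p in (('top',t),('scene',s)):
    for a,c,b in comps(orange(p['color'])): print(n,a,c,b,back(p,c,.092).round(4),back(p,c,.131).round(4))
print('lugs',[back(t,u,.0105).round(4) for u in ((432.8,282.2),(459.7,299.7))],back(s,(215.8,220),.0105).round(4))
print(R.from_rotvec(manip.read_state()['tcp_rot']).as_matrix().round(3))
E
```

```text
top 18 [99.11 53.56] [96 50  7  7] [0.9176 0.3567 0.092 ] [0.896  0.3408 0.131 ]
top 49 [120.04  57.82] [113  52  15  14] [0.9082 0.3129 0.092 ] [0.887  0.2985 0.131 ]
top 23 [125.83  63.22] [121  59  10   9] [0.8962 0.3002 0.092 ] [0.8754 0.2862 0.131 ]
top 40 [71.45 63.65] [64 60 17  8] [0.8951 0.4118 0.092 ] [0.8744 0.3941 0.131 ]
top 15 [135.4   69.13] [132  67   9   5] [0.8832 0.2797 0.092 ] [0.8629 0.2664 0.131 ]
top 19 [85.95 71.42] [83 68  7  7] [0.878  0.3806 0.092 ] [0.8578 0.3639 0.131 ]
top 17 [77.12 75.  ] [73 73  8  5] [0.8701 0.398  0.092 ] [0.8502 0.3808 0.131 ]
top 19 [120.32  76.42] [117  73   8   7] [0.8672 0.3094 0.092 ] [0.8474 0.2951 0.131 ]
top 27 [79.04 82.96] [75 79 10  9] [0.8527 0.3926 0.092 ] [0.8334 0.3755 0.131 ]
top 20 [70.4 85.7] [67 83  7  7] [0.8467 0.4098 0.092 ] [0.8276 0.3921 0.131 ]
top 15 [103.67  89.47] [100  88   9   4] [0.8387 0.3413 0.092 ] [0.8198 0.3259 0.131 ]
top 15 [53.87 93.6 ] [52 90  6  8] [0.8295 0.442  0.092 ] [0.8109 0.4232 0.131 ]
top 16 [74.25 98.19] [71 96  8  6] [0.8196 0.3996 0.092 ] [0.8014 0.3823 0.131 ]
top 20 [172.5 198.5
[... 186 characters left out ...]
 31  30] [ 0.4468 -0.3507  0.092 ] [ 0.4412 -0.3427  0.131 ]
top 179 [335.33 309.16] [324 298  20  20] [ 0.3981 -0.1291  0.092 ] [ 0.3941 -0.1286  0.131 ]
scene 570 [199.63 188.05] [185 176  30  25] [ 0.4573 -0.3448  0.092 ] [ 0.4982 -0.32    0.131 ]
scene 91 [310.45 197.04] [305 191  13  13] [ 0.4444 -0.1224  0.092 ] [ 0.4862 -0.1126  0.131 ]
scene 24 [479.08 231.54] [474 230  12   4] [0.4809 0.1936 0.092 ] [0.5202 0.1821 0.131 ]
scene 21 [480.57 268.14] [475 267  12   3] [0.5661 0.1916 0.092 ] [0.5997 0.1801 0.131 ]
lugs [array([ 0.4625, -0.3263,  0.0105]), array([ 0.4276, -0.3792,  0.0105])] [ 0.4625 -0.3249  0.0105]
[[-0.947  0.322  0.   ]
 [ 0.322  0.947 -0.   ]
 [-0.    -0.    -1.   ]]
```

```bash
cat > go.py <<'E'
import sys
from h import *
from plant import manip
def go(x,y,z,phi=None):
    s=manip.read_state(); M=R.from_rotvec(s['tcp_rot']).as_matrix()
    d=M.T@(np.array([x,y,z])-s['tool_pos'])*1000
    f=np.arctan2(M[1,0],M[0,0])
    print('t',s['t'],'pos',s['tool_pos'].round(4),'phi',round(f,4),'tilt',M[:2,2].round(4),'F',s['ft_force'].round(1),'T',s['wrist_torque'].round(2),'w',round(s['grip_width'],4))
    print('q',s['q'].round(2)); print('tool delta mm',d.round(1),'turn',None if phi is None else round(-(phi-f),4))
if __name__=='__main__': go(*map(float,sys.argv[1:]))
E
python3 go.py .56 .18 .34 2.6
```

```text
t 0.8 pos [0.2013 0.5917 0.3039] phi 2.8137 tilt [ 0. -0.] F [-0.3  0.3  0.2] T [-0.01  0.   -0.02] w 0.0853
q [-1.31  0.52 -0.04  1.6   0.02  1.02 -0.11]
tool delta mm [-472.2 -274.3  -36.1] turn 0.2137
```

>>> {"name": "carry_out", "arguments": {
  "rows": [
    [-36,-21,-4,0],
    [-36,-21,-4,0],
    [-36,-21,-4,0],
    [-36,-21,-4,0],
    [-36,-21,-4,0],
    [-36,-21,-4,0],
    [-36,-21,-4,0],
    [-36,-21,-4,0],
    [-36,-21,-4,0],
    [-36,-21,0,0]
  ]
}}

```text
t: 1.8
tool_pos: [0.4755, 0.2756, 0.3406]
tcp_rot: [0.512, 3.099, 0.001]
ft_force: [1.4, 1.1, -0.0]
grip_width: 0.0857
```

```bash
python3 go.py .56 .18 .34 2.6; python3 - <<'E'
from plant import get_image
import cv2
p=get_image('wrist'); cv2.imwrite('pics/w1.png',p['color']); print(p['fx'],p['rvec'],p['tvec'])
E
```

```text
t 1.8 pos [0.4755 0.2756 0.3406] phi 2.8138 tilt [0.001  0.0007] F [ 1.4  1.1 -0. ] T [ 0.03 -0.07  0.01] w 0.0857
q [-0.69  0.36  0.07  1.76 -0.03  1.02  0.64]
tool delta mm [-110.8  -63.3    0.6] turn 0.2138
355.80827645811627 [-2.33232442 -1.66917909 -0.27410128] [-0.41472293 -0.39427906  0.29918161]
```

View pics/w1.png

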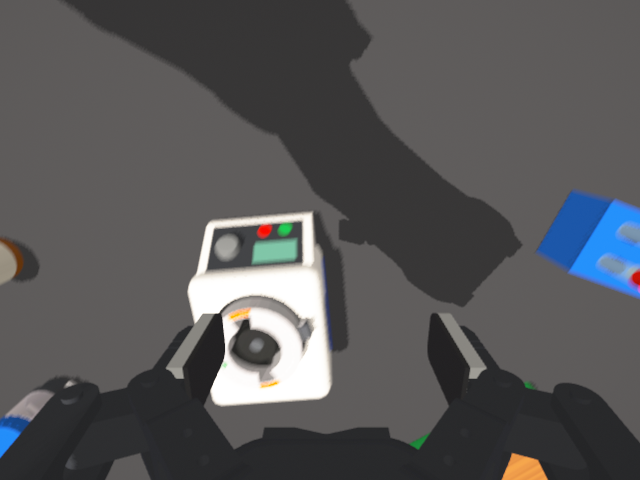

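```bash
python3 - <<'E'
from h import *
from plant import manip,get_image,spotter
p=get_image('wrist')
for a,c,b in comps(orange(p['color'])):
    print(a,c,b,back(p,c,.131).round(4))
print([(r['p'],r['xyz']) for r in spotter.place_of(p,'socket')])
# ring ellipse: project candidate circles
im=cv2.resize(p['color'][280:410,180:340],None,fx=5,fy=5,interpolation=cv2.INTER_CUBIC)
th=np.linspace(0,2*np.pi,120)
for r,col in ((.043,(0,0,255)),(.0252,(255,0,255))):
    X=np.c_[.5603+r*np.cos(th),.1805+r*np.sin(th),0*th+.131]
    for u in proj(p,X): cv2.circle(im,tuple(int(v) for v in ((u+.5-[180,280])*5-.5)),1,col,-1)
cv2.imwrite('pics/w1c.png',im)
E
```

```text
823 [523.52 468.98] [502 454  46  26] [0.7921 0.38   0.131 ]
[(0.7, [0.563, 0.1786, 0.132])]
```

View pics/w1c.png

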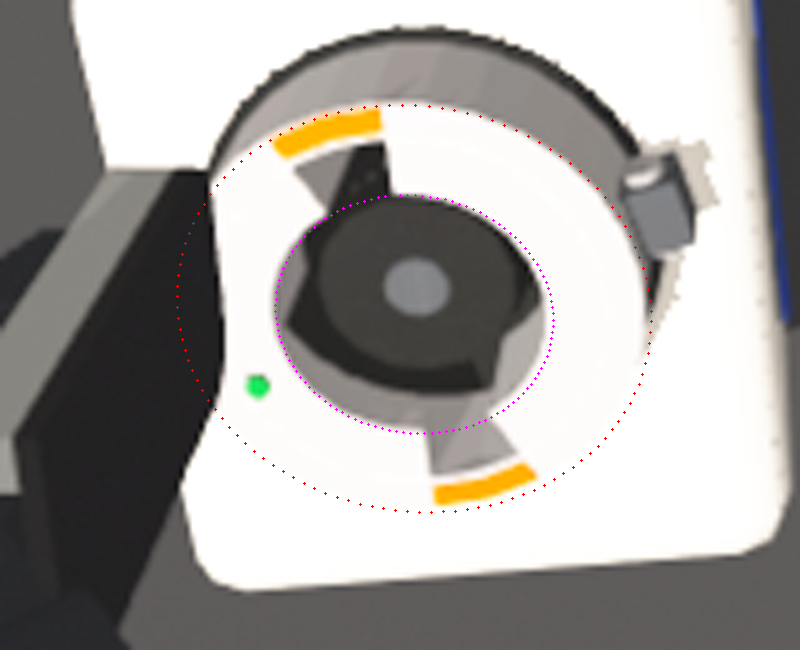

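```bash
python3 - <<'E'
from h import *
from plant import get_image
p=get_image('wrist')
h=cv2.cvtColor(p['color'],cv2.COLOR_BGR2HSV); m=cv2.inRange(h,(8,150,150),(24,255,255)); m[:280]=0;m[410:]=0;m[:,:180]=0;m[:,340:]=0
W=[]
for a,c,b in comps(m,8): w=back(p,c,.131); W.append(w); print(a,c,w.round(4))
d=W[0]-W[1]; print((W[0]+W[1])/2, np.arctan2(d[1],d[0]), np.hypot(*d[:2]))
E
python3 go.py .455 -.35 .30 0.48
```

```text
92 [241.46 311.53] [0.5201 0.181  0.131 ]
71 [272.56 381.99] [0.5986 0.179  0.131 ]
[0.55935473 0.18003834 0.131     ] 3.1162233050368537 0.07857643786921686
t 2.0 pos [0.4748 0.2764 0.3399] phi 2.812 tilt [-0.      0.0001] F [-1.3  1.5  0.5] T [0.05 0.01 0.09] w 0.0858
q [-0.69  0.36  0.07  1.76 -0.03  1.02  0.63]
tool delta mm [-184.  -599.1   39.9] turn 2.332
```

>>> {"name": "carry_out", "arguments": {
  "rows": [
    [-14,-46,0,0],
    [-14,-46,0,0],
    [-14,-46,0,0],
    [-14,-46,0,0],
    [-14,-46,0,0],
    [-14,-46,0,0],
    [-14,-46,0,0],
    [-14,-46,0,0],
    [-14,-46,0,0],
    [-14,-46,0,0]
  ]
}}

```text
t: 3.0
tool_pos: [0.459, -0.2042, 0.3401]
tcp_rot: [0.509, 3.099, 0.001]
ft_force: [1.7, 0.7, 0.1]
grip_width: 0.0854
```

>>> {"name": "carry_out", "arguments": {
  "rows": [
    [0,0,0,0.147],
    [0,0,0,0.147],
    [0,0,0,0.147],
    [0,0,0,0.147],
    [0,0,0,0.147],
    [0,0,0,0.147],
    [0,0,0,0.147],
    [0,0,0,0.147],
    [0,0,0,0.147],
    [0,0,0,0.147]
  ]
}}

```text
t: 4.0
tool_pos: [0.4594, -0.2023, 0.3399]
tcp_rot: [-2.462, -1.95, -0.001]
ft_force: [1.0, 0.8, -0.3]
grip_width: 0.0858
```

```bash
python3 go.py .447 -.352 .30 0.48
```

```text
t 4.0 pos [ 0.4594 -0.2023  0.3399] phi 1.3398 tilt [0.0001 0.0005] F [ 1.   0.8 -0.3] T [-0.05  0.   -0.01] w 0.0858
q [-0.19  0.33  0.62  1.9  -0.23  0.98  0.31]
tool delta mm [-148.6   22.3   39.8] turn 0.8598
```

>>> {"name": "carry_out", "arguments": {
  "rows": [
    [-37,5,10,0],
    [-37,5,10,0],
    [-37,6,10,0],
    [-37,6,10,0],
    [0,0,0,0.143],
    [0,0,0,0.143],
    [0,0,0,0.143],
    [0,0,0,0.143],
    [0,0,0,0.143],
    [0,0,0,0.143]
  ]
}}

```text
t: 5.0
tool_pos: [0.448, -0.3514, 0.2998]
tcp_rot: [-3.05, -0.75, -0.001]
ft_force: [0.9, 0.9, 0.5]
grip_width: 0.0854
```

```bash
python3 go.py .447 -.352 .25 0.48;  python3 - <<'E'
from h import *
from plant import get_image,spotter
p=get_image('wrist'); cv2.imwrite('pics/w2.png',p['color'])
M,t=cam(p); print('cam',-M.T@t, M[2])
print([(r['p'],r['xyz']) for r in spotter.place_of(p,'jar_mid')])
E
```

```text
t 5.0 pos [ 0.448  -0.3514  0.2998] phi 0.482 tilt [0.0002 0.0007] F [0.9 0.9 0.5] T [ 0.01 -0.02 -0.02] w 0.0854
q [ 0.01  0.57  0.83  1.78 -0.49  1.01 -0.07]
tool delta mm [-1.2  0.1 49.8] turn 0.002
cam [ 0.51883155 -0.31378986  0.36885571] [-0.27857512 -0.14460361 -0.94946601]
[(0.96, [0.3562, -0.2774, 0.0461]), (0.77, [0.3502, -0.4219, 0.0472])]
```

View pics/w2.png

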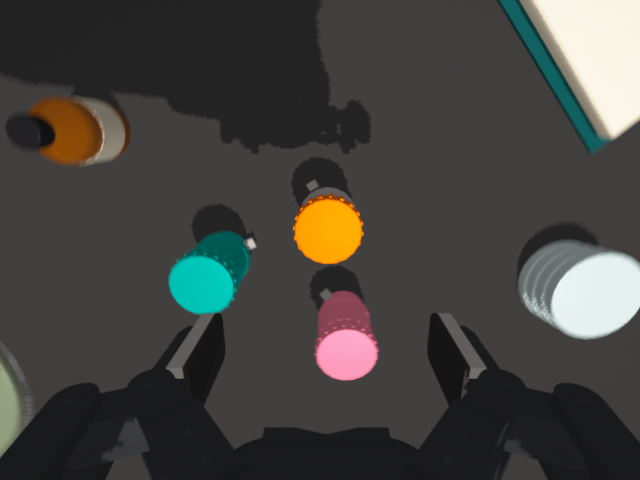

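```bash
python3 - <<'E'
from h import *
from plant import get_image
p=get_image('wrist')
h=cv2.cvtColor(p['color'],cv2.COLOR_BGR2HSV); m=cv2.inRange(h,(8,150,230),(24,255,255))
m[:,:280]=0;m[:,380:]=0
cs,_=cv2.findContours(m,cv2.RETR_EXTERNAL,cv2.CHAIN_APPROX_NONE); c=max(cs,key=cv2.contourArea)
(x,y),ax,an=cv2.fitEllipse(c); print(x,y,ax, cv2.boundingRect(c))
print('lid',back(p,(x,y),.092))
cx,cy=back(p,(x,y),.092)[:2]
im=cv2.resize(p['color'][140:280,250:410],None,fx=5,fy=5,interpolation=cv2.INTER_CUBIC)
def dr(X,col):
    for u in proj(p,X): cv2.circle(im,tuple(int(v) for v in ((u+.5-[250,140])*5-.5)),1,col,-1)
th=np.linspace(0,6.28,150)
cx,cy=.4475,-.352
for z,r in ((.092,.028),(.022,.028)): dr(np.c_[cx+r*np.cos(th),cy+r*np.sin(th),0*th+z],(0,0,255))
a=.99
for zz in (.008,.013):
  for s in (1,-1):
    k=np.linspace(.024,.034,15)*s
    for w in (-.005,.005): dr(np.c_[cx+k*np.cos(a)-w*np.sin(a),cy+k*np.sin(a)+w*np.cos(a),0*k+zz],(0,255,0))
cv2.imwrite('pics/w2c.png',im)
E
```

```text
327.903564453125 230.8324432373047 (63.30033874511719, 67.3133316040039) (293, 199, 70, 65)
lid [ 0.44901174 -0.35184124  0.092     ]
```

View pics/w2c.png

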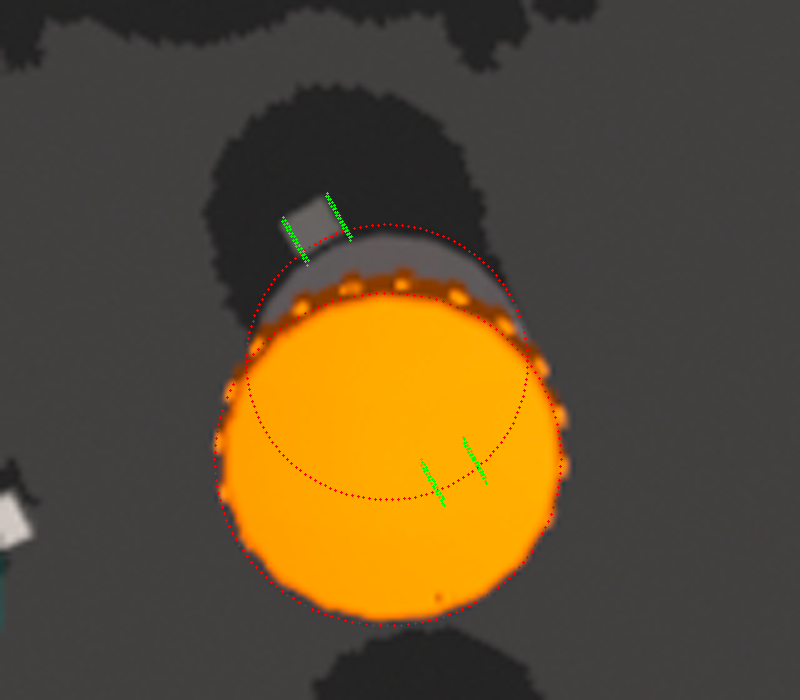

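>>> {"name": "carry_out", "arguments": {
  "rows": [
    [0,0.5,30,0],
    [0,0,30,0],
    [0,0,30,0],
    [0,0,30,0],
    [0,0,30,0],
    [0,0,20,0],
    [0,0,10,0],
    [0,0,0,0]
  ]
}}

```text
t: 5.95
tool_pos: [0.4472, -0.3527, 0.1192]
tcp_rot: [-3.047, -0.759, 0.001]
ft_force: [-0.6, 1.0, -0.3]
grip_width: 0.0856
```

```bash
python3 go.py .4485 -.352 .12 0.48;  python3 - <<'E'
from h import *
from plant import get_image
p=get_image('wrist'); cv2.imwrite('pics/w3.png',p['color'])
E
```

```text
t 5.95 pos [ 0.4472 -0.3527  0.1192] phi 0.4885 tilt [-0.0009  0.0011] F [-0.6  1.  -0.3] T [-0.06  0.03  0.08] w 0.0856
q [ 0.16  0.8   0.6   1.9  -0.71  0.67  0.11]
tool delta mm [ 1.5 -0.  -0.8] turn 0.0085
```

View pics/w3.png

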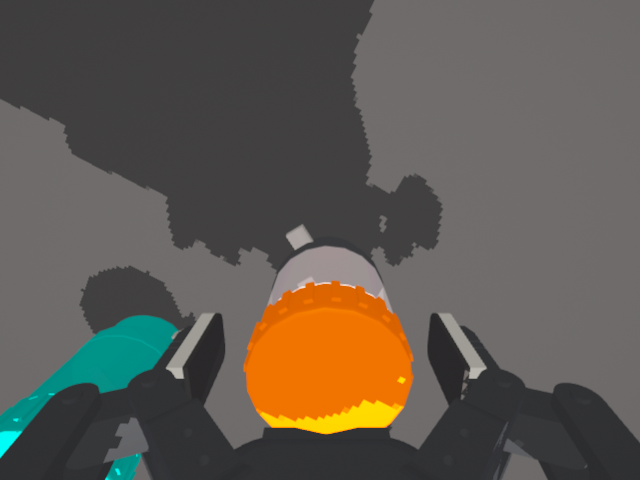

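>>> {"name": "carry_out", "arguments": {
  "rows": [
    [1.5,0,0,0],
    [0,0,0,0],
    [0,0,0,0],
    [0,0,0,0],
    [0,0,0,0],
    [0,0,0,0],
    [0,0,0,0],
    [0,0,0,0]
  ],
  "jaw": 0
}}

```text
t: 6.8
tool_pos: [0.4492, -0.3526, 0.1211]
tcp_rot: [3.048, 0.756, 0.002]
ft_force: [-1.0, 3.5, 11.3]
grip_width: 0.0549
```

```bash
python3 go.py .4485 -.352 .33 0.48; python3 - <<'E'
from h import *
from plant import get_image
p=get_image('wrist'); cv2.imwrite('pics/w4.png',p['color'])
E
```

```text
t 6.8 pos [ 0.4492 -0.3526  0.1211] phi 0.4865 tilt [ 0.0017 -0.0004] F [-1.   3.5 11.3] T [0.67 0.23 0.08] w 0.0549
q [ 0.16  0.8   0.6   1.89 -0.71  0.67  0.11]
tool delta mm [  -0.    -0.6 -208.9] turn 0.0065
```

View pics/w4.png

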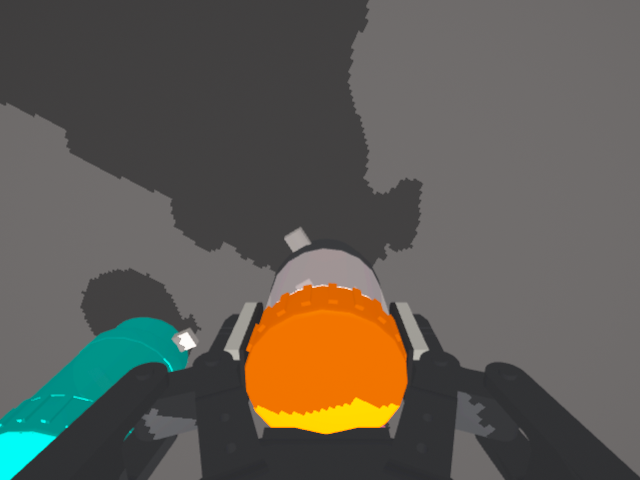

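>>> {"name": "carry_out", "arguments": {
  "rows": [
    [0,0,-10,0],
    [0,0,-25,0],
    [0,0,-30,0],
    [0,0,-30,0],
    [0,0,-30,0],
    [0,0,-30,0],
    [0,0,-30,0],
    [0,0,-25,0],
    [0,0,0,0]
  ]
}}

```text
t: 7.75
tool_pos: [0.4488, -0.3532, 0.3335]
tcp_rot: [3.046, 0.755, 0.005]
ft_force: [-0.4, 0.6, -3.3]
grip_width: 0.0549
```

```bash
python3 go.py .56 .18 .33 2.62; python3 - <<'E'
from h import *
from plant import get_image
for n in('wrist','scene'):
    p=get_image(n); cv2.imwrite(f'pics/5{n}.png',p['color'])
E
```

```text
t 7.75 pos [ 0.4488 -0.3532  0.3335] phi 0.4856 tilt [ 0.0041 -0.0021] F [-0.4  0.6 -3.3] T [-0.06 -0.01  0.06] w 0.0549
q [-0.02  0.54  0.86  1.74 -0.46  1.07 -0.09]
tool delta mm [ 347.2 -419.7    2.8] turn -2.1344
```

View pics/5wrist.png

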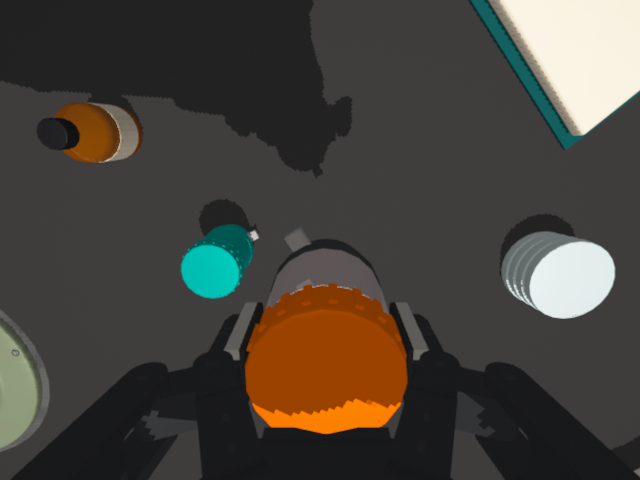

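View pics/5scene.png

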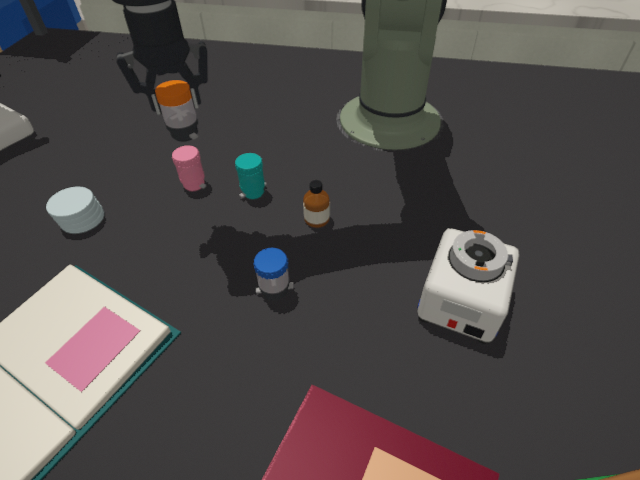

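```bash
cat > ov.py <<'E'
from h import *
from plant import get_image,manip
import sys
# overlay of the held jar: dx,dy in tool mm, lug angle (tool, above sense) rel
def ov(out,dx,dy,a,off=.121,box=(220,200,440,440),sc=3.6):
    p=get_image('wrist'); s=manip.read_state(); M=R.from_rotvec(s['tcp_rot']).as_matrix()
    im=cv2.resize(p['color'][box[1]:box[3],box[0]:box[2]],None,fx=sc,fy=sc,interpolation=cv2.INTER_CUBIC)
    def dr(X,col):
        X=np.array(X); # jar frame -> tool (x, -y, off - z)
        T=np.c_[X[:,0]+dx,-X[:,1]+dy,off-X[:,2]]
        W=T@M.T+s['tool_pos']
        for u in proj(p,W): cv2.circle(im,tuple(int(v) for v in ((u+.5-np.array(box[:2]))*sc-.5)),1,col,-1)
    th=np.linspace(0,6.28,150)
    for z,r in ((.092,.028),(.022,.028),(.022,.024)): dr(np.c_[r*np.cos(th),r*np.sin(th),0*th+z],(0,0,255))
    for zz in (.008,.013):
      for sg in (1,-1):
        k=np.linspace(.024,.034,15)*sg
        for w in (-.005,.005): dr(np.c_[k*np.cos(a)-w*np.sin(a),k*np.sin(a)+w*np.cos(a),0*k+zz],(0,255,0))
    cv2.imwrite(out,im)
if __name__=='__main__': ov(sys.argv[1],*map(float,sys.argv[2:]))
E
python3 ov.py pics/5o.png 0 0 0.503
```

```text
(no output)
```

View pics/5o.png

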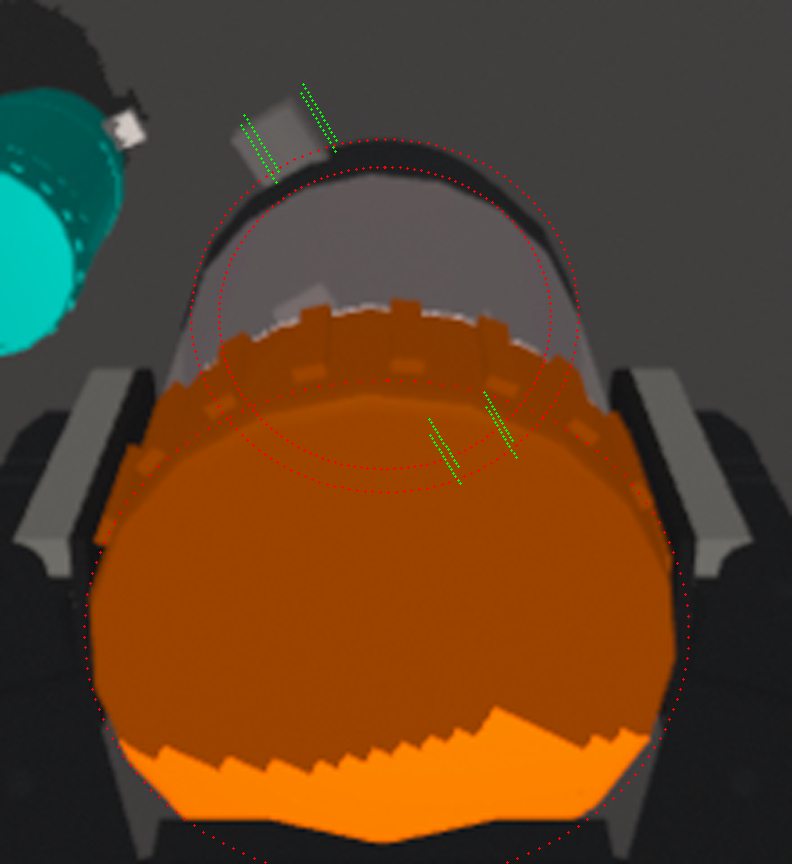

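```bash
python3 ov.py pics/5p.png -.0012 0 0.56
```

```text
(no output)
```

View pics/5p.png

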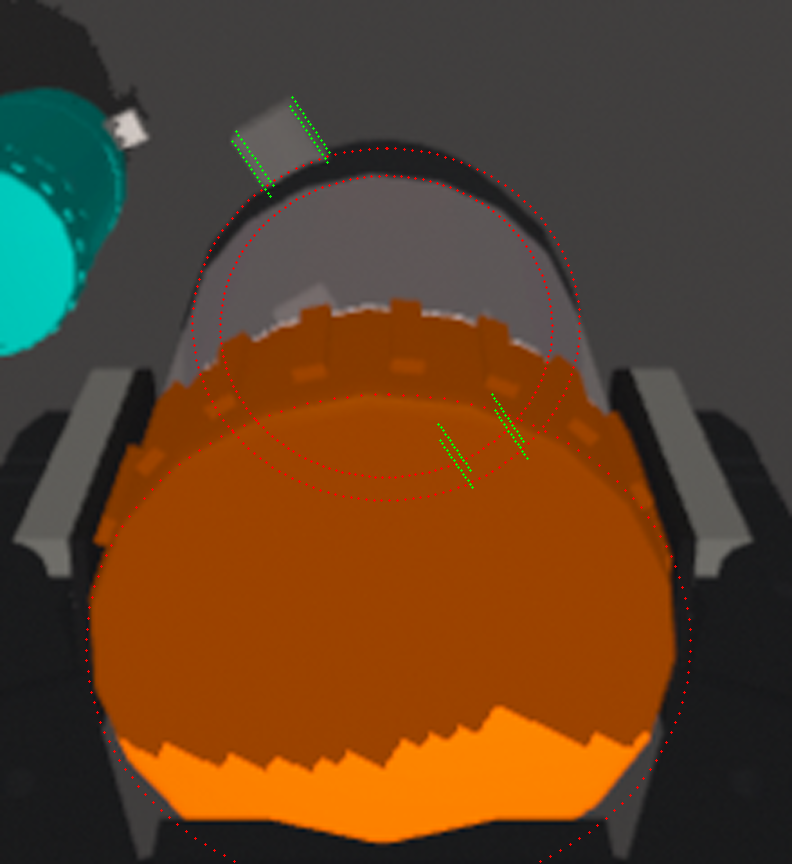

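>>> {"name": "carry_out", "arguments": {
  "rows": [
    [0,0,0,-0.05],
    [0,0,0,-0.1],
    [0,0,0,-0.14],
    [0,0,0,-0.14],
    [0,0,0,-0.14],
    [0,0,0,-0.14],
    [0,0,0,-0.14],
    [0,0,0,-0.14],
    [0,0,0,-0.1],
    [0,0,0,-0.05]
  ]
}}

```text
t: 8.95
tool_pos: [0.4482, -0.3524, 0.329]
tcp_rot: [-2.154, -2.285, 0.001]
ft_force: [0.8, -0.0, -2.8]
grip_width: 0.0549
```

```bash
python3 go.py .5593 .1808 .33 2.556
```

```text
t 8.95 pos [ 0.4482 -0.3524  0.329 ] phi 1.6296 tilt [-0.0014  0.0009] F [ 0.8 -0.  -2.8] T [0.02 0.04 0.03] w 0.0549
q [ 0.17  0.46  0.55  1.74 -0.27  1.02  0.88]
tool delta mm [525.7 142.3  -0.7] turn -0.9264
```

>>> {"name": "carry_out", "arguments": {
  "rows": [
    [20,5,0,0],
    [40,11,0,0],
    [45,12,0,0],
    [45,12,0,0],
    [45,12,0,0],
    [45,12,0,0],
    [45,12,0,0],
    [45,12,0,0],
    [45,12,0,0],
    [45,12,0,0]
  ]
}}

```text
t: 9.95
tool_pos: [0.537, 0.0749, 0.3291]
tcp_rot: [-2.159, -2.281, 0.002]
ft_force: [1.0, -1.2, -2.4]
grip_width: 0.0548
```

>>> {"name": "carry_out", "arguments": {
  "rows": [
    [40,11,0,0],
    [35,10,0,0],
    [20,6,0,0],
    [0,0,0,-0.1],
    [0,0,0,-0.14],
    [0,0,0,-0.14],
    [0,0,0,-0.14],
    [0,0,0,-0.14],
    [0,0,0,-0.1],
    [0,0,0,-0.07]
  ]
}}

```text
t: 10.95
tool_pos: [0.5589, 0.1685, 0.3291]
tcp_rot: [-1.051, -2.959, 0.002]
ft_force: [-0.8, -0.4, -2.8]
grip_width: 0.055
```

```bash
python3 go.py .5593 .1808 .27 2.556
```

```text
t 10.95 pos [0.5589 0.1685 0.3291] phi 2.4589 tilt [-0.0013 -0.0008] F [-0.8 -0.4 -2.8] T [-0.07 -0.   -0.02] w 0.055
q [-0.57  0.44  0.24  1.69 -0.12  1.02  0.6 ]
tool delta mm [ 7.5  9.9 59.1] turn -0.0971
```

>>> {"name": "carry_out", "arguments": {
  "rows": [
    [4,5,10,0],
    [3.5,5,20,0],
    [0,0,20,-0.097],
    [0,0,9,0],
    [0,0,0,0],
    [0,0,0,0]
  ]
}}

```text
t: 11.55
tool_pos: [0.5598, 0.1817, 0.2712]
tcp_rot: [0.916, 3.005, -0.0]
ft_force: [1.2, 1.1, -2.2]
grip_width: 0.0547
```

```bash
python3 go.py .5593 .1808 .27 2.556; python3 ov.py pics/6p.png -.0009 0 0.56
python3 - <<'E'
from h import *
from plant import get_image
a=get_image('scene')['color'];b=get_image('top')['color']
def c(im,x,y,w,h,s): return cv2.resize(im[y:y+h,x:x+w],None,fx=s,fy=s,interpolation=cv2.INTER_CUBIC)
cv2.imwrite('pics/6s.png',np.hstack([c(a,420,150,110,150,3.6),c(b,120,140,110,150,3.6)]))
E
```

```text
t 11.55 pos [0.5598 0.1817 0.2712] phi 2.5496 tilt [ 0.0002 -0.0002] F [ 1.2  1.1 -2.2] T [ 0.05 -0.01 -0.02] w 0.0547
q [-0.56  0.51  0.2   1.74 -0.12  0.9   0.68]
tool delta mm [-0.1 -1.   1.2] turn -0.0064
```

View pics/6p.png

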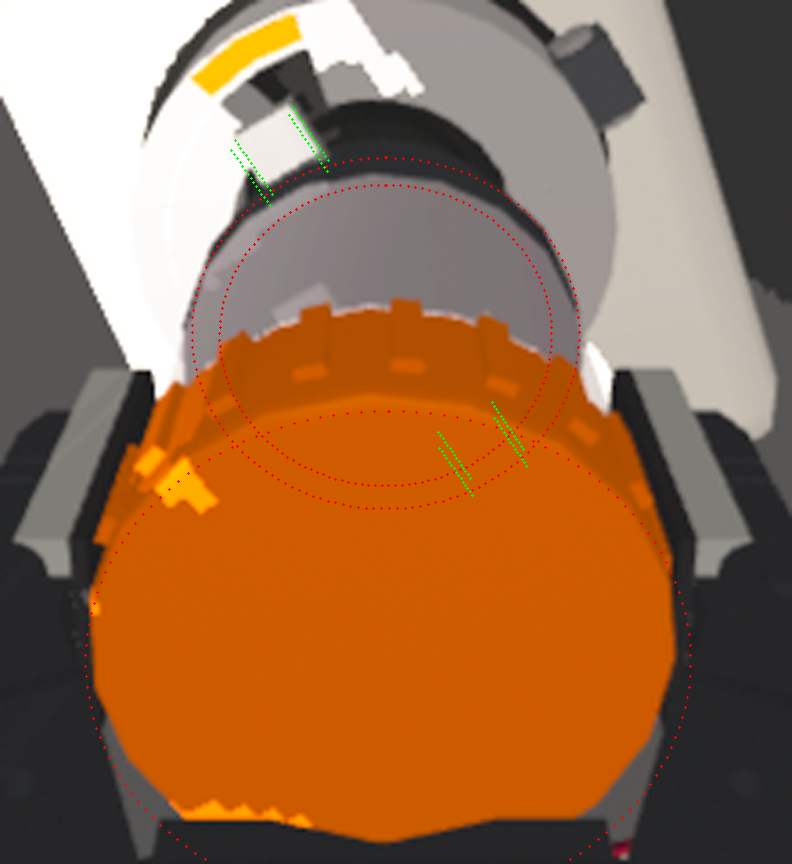

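View pics/6s.png

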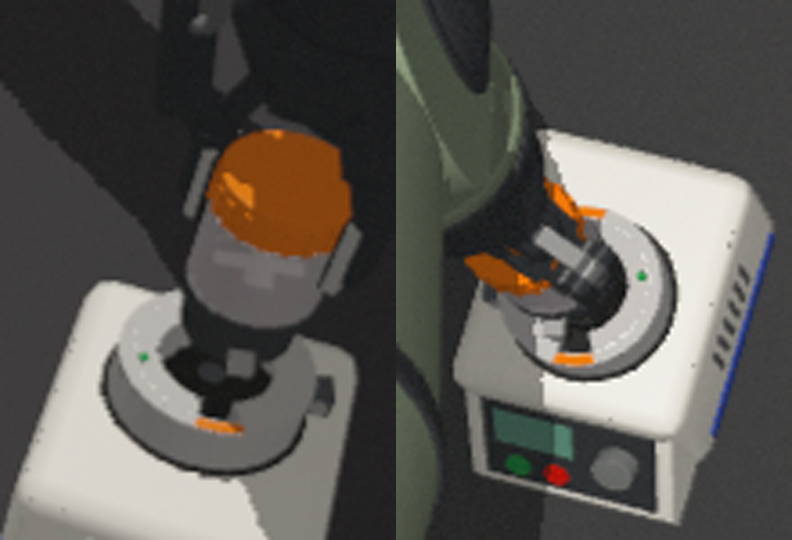

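>>> {"name": "carry_out", "arguments": {
  "rows": [
    [0,-0.6,6,-0.006],
    [0,0,6,0],
    [0,0,3,0],
    [0,0,3,0],
    [0,0,2,0],
    [0,0,2,0],
    [0,0,2,0]
  ]
}}

```text
t: 12.4
tool_pos: [0.5595, 0.1811, 0.247]
tcp_rot: [0.903, 3.008, 0.0]
ft_force: [-0.1, -4.9, 9.0]
grip_width: 0.0546
```

```bash
python3 go.py .5593 .1808 .24 2.556
```

```text
t 12.4 pos [0.5595 0.1811 0.247 ] phi 2.5586 tilt [ 0.0007 -0.0002] F [-0.1 -4.9  9. ] T [-0.97 -0.18  0.05] w 0.0546
q [-0.55  0.54  0.19  1.76 -0.13  0.85  0.69]
tool delta mm [ 0.  -0.4  7. ] turn 0.0026
```

>>> {"name": "carry_out", "arguments": {
  "rows": [
    [0,0,-2,0],
    [-0.8,-1.2,0,0],
    [0,0,0,0],
    [0,0,1,0],
    [0,0,1,0],
    [0,0,0,0]
  ]
}}

```text
t: 13.0
tool_pos: [0.5592, 0.1799, 0.2467]
tcp_rot: [-0.902, -3.009, 0.0]
ft_force: [0.4, 0.9, -2.1]
grip_width: 0.0549
```

```bash
python3 go.py .5593 .1808 .24 2.556
```

```text
t 13.0 pos [0.5592 0.1799 0.2467] phi 2.5588 tilt [-0.0002 -0.0001] F [ 0.4  0.9 -2.1] T [ 0.01 -0.07 -0.01] w 0.0549
q [-0.55  0.54  0.19  1.77 -0.13  0.85  0.69]
tool delta mm [0.4 0.8 6.7] turn 0.0028
```

Free in the bore now. Continue down in small steps.

>>> {"name": "carry_out", "arguments": {
  "rows": [
    [0,0,1,0],
    [0,0,1,0],
    [0,0,1,0],
    [0,0,1,0],
    [0,0,0,0]
  ]
}}

```text
t: 13.5
tool_pos: [0.5593, 0.1799, 0.2428]
tcp_rot: [-0.903, -3.009, 0.0]
ft_force: [-0.1, -0.0, -2.5]
grip_width: 0.0545
```

```bash
python3 go.py .5593 .1798 .24 2.556
```

```text
t 13.5 pos [0.5593 0.1799 0.2428] phi 2.5587 tilt [-0.0001 -0.0001] F [-0.1 -0.  -2.5] T [-0.09  0.    0.02] w 0.0545
q [-0.55  0.54  0.19  1.77 -0.13  0.84  0.69]
tool delta mm [-0.1 -0.   2.8] turn 0.0027
```

>>> {"name": "carry_out", "arguments": {
  "rows": [
    [0,0,1,0],
    [0,0,1,0],
    [0,0,0,0]
  ]
}}

```text
t: 13.8
tool_pos: [0.5593, 0.1799, 0.2409]
tcp_rot: [0.903, 3.009, 0.0]
ft_force: [-0.6, 0.2, -0.5]
grip_width: 0.0552
```

>>> {"name": "carry_out", "arguments": {
  "rows": [
    [0,0,1,0],
    [0,0,1,0],
    [0,0,0,0]
  ]
}}

```text
t: 14.1
tool_pos: [0.5593, 0.1799, 0.2389]
tcp_rot: [0.903, 3.009, 0.0]
ft_force: [-1.2, -0.1, 3.6]
grip_width: 0.0551
```

>>> {"name": "carry_out", "arguments": {
  "rows": [
    [0,0,1,0],
    [0,0,1,0],
    [0,0,1,0],
    [0,0,1,0],
    [0,0,0,0]
  ]
}}

```text
t: 14.6
tool_pos: [0.5594, 0.1799, 0.2351]
tcp_rot: [0.903, 3.009, 0.0]
ft_force: [-2.3, -0.0, 8.2]
grip_width: 0.0548
```

```bash
python3 go.py .5593 .1798 .231 2.556
```

```text
t 14.6 pos [0.5594 0.1799 0.2351] phi 2.5587 tilt [0.0003 0.0001] F [-2.3 -0.   8.2] T [-0.3   0.53  0.01] w 0.0548
q [-0.54  0.55  0.19  1.77 -0.13  0.83  0.7 ]
tool delta mm [ 0.  -0.1  4.1] turn 0.0027
```

>>> {"name": "carry_out", "arguments": {
  "rows": [
    [0.3,-0.2,1,0],
    [0,0,1,0],
    [0,0,1,0],
    [0,0,0.8,0],
    [0,0,0,0],
    [0,0,0,0]
  ]
}}

```text
t: 15.2
tool_pos: [0.5593, 0.1798, 0.2317]
tcp_rot: [0.903, 3.008, 0.001]
ft_force: [-1.6, -1.0, 13.4]
grip_width: 0.0547
```

```bash
python3 go.py .5593 .1798 .231 2.556
```

```text
t 15.2 pos [0.5593 0.1798 0.2317] phi 2.5586 tilt [0.001  0.0003] F [-1.6 -1.  13.4] T [-0.49  0.62 -0.02] w 0.0547
q [-0.54  0.56  0.19  1.78 -0.13  0.82  0.7 ]
tool delta mm [-0.1 -0.   0.7] turn 0.0026
```

>>> {"name": "carry_out", "arguments": {
  "rows": [
    [0,0,0.2,0.03],
    [0,0.05,0,0.05],
    [0,0.05,0,0.05],
    [0,0.05,0,0.05],
    [0,0,0,0]
  ]
}}

```text
t: 15.7
tool_pos: [0.5596, 0.1803, 0.2317]
tcp_rot: [1.172, 2.913, 0.002]
ft_force: [-0.9, -0.2, 13.3]
grip_width: 0.0547
```

```bash
python3 go.py .5593 .1798 .231 1.14
```

```text
t 15.7 pos [0.5596 0.1803 0.2317] phi 2.3769 tilt [0.002  0.0007] F [-0.9 -0.2 13.3] T [-0.15  0.16 -0.02] w 0.0547
q [-0.58  0.56  0.24  1.78 -0.17  0.82  0.55]
tool delta mm [-0.1 -0.6  0.7] turn 1.2369
```

>>> {"name": "carry_out", "arguments": {
  "rows": [
    [0,0.09,0,0.1],
    [0,0.09,0,0.1],
    [0,0.09,0,0.1],
    [0,0.09,0,0.1],
    [0,0.09,0,0.1],
    [0,0.09,0,0.1],
    [0,0,0,0]
  ]
}}

```text
t: 16.4
tool_pos: [0.5602, 0.1806, 0.2317]
tcp_rot: [1.983, 2.435, 0.003]
ft_force: [0.4, 0.9, 12.4]
grip_width: 0.0554
```

```bash
python3 go.py .5593 .1798 .231 1.14
```

```text
t 16.4 pos [0.5602 0.1806 0.2317] phi 1.775 tilt [0.0023 0.0006] F [ 0.4  0.9 12.4] T [-0.08 -0.04 -0.11] w 0.0554
q [-0.69  0.58  0.4   1.78 -0.29  0.83  0.06]
tool delta mm [-0.6 -1.1  0.7] turn 0.635
```

>>> {"name": "carry_out", "arguments": {
  "rows": [
    [0,0.09,0,0.1],
    [0,0.09,0,0.1],
    [0,0.09,0,0.1],
    [0,0.09,0,0.1],
    [0,0.05,0,0.05],
    [0,0,0,0.03],
    [0,0,0,0]
  ]
}}

```text
t: 17.1
tool_pos: [0.5606, 0.1806, 0.2317]
tcp_rot: [2.502, 1.898, 0.003]
ft_force: [0.2, -0.6, 12.8]
grip_width: 0.0549
```

```bash
python3 go.py .5593 .1798 .231 1.14
```

```text
t 17.1 pos [0.5606 0.1806 0.2317] phi 1.2977 tilt [0.0022 0.0006] F [ 0.2 -0.6 12.8] T [ 0.02 -0.04 -0.01] w 0.0549
q [-0.77  0.61  0.53  1.79 -0.4   0.85 -0.33]
tool delta mm [-1.1 -1.1  0.7] turn 0.1577
```

>>> {"name": "carry_out", "arguments": {
  "rows": [
    [0,0.05,0,0.04],
    [0,0.05,0,0.04],
    [0,0,0,0.03],
    [0,0,0,0]
  ]
}}

```text
t: 17.5
tool_pos: [0.5608, 0.1805, 0.2317]
tcp_rot: [2.603, 1.758, 0.004]
ft_force: [0.3, 0.4, 13.1]
grip_width: 0.0549
```

```bash
python3 go.py .5593 .1798 .231 1.14
```

```text
t 17.5 pos [0.5608 0.1805 0.2317] phi 1.1878 tilt [0.0022 0.0007] F [ 0.3  0.4 13.1] T [-0.04 -0.06  0.01] w 0.0549
q [-0.79  0.62  0.56  1.79 -0.42  0.85 -0.42]
tool delta mm [-1.2 -1.1  0.7] turn 0.0478
```

>>> {"name": "carry_out", "arguments": {
  "rows": [
    [0,0,0,0.02],
    [0,0,0,0.02],
    [0,0,0,0]
  ]
}}

```text
t: 17.8
tool_pos: [0.5608, 0.1805, 0.2317]
tcp_rot: [2.637, 1.706, 0.004]
ft_force: [1.1, -0.2, 13.1]
grip_width: 0.0544
```

```bash
python3 go.py .5593 .1798 .231 1.14
```

```text
t 17.8 pos [0.5608 0.1805 0.2317] phi 1.1481 tilt [0.0023 0.0007] F [ 1.1 -0.2 13.1] T [-0.03 -0.1   0.06] w 0.0544
q [-0.8   0.62  0.57  1.79 -0.43  0.85 -0.45]
tool delta mm [-1.2 -1.   0.7] turn 0.0081
```

>>> {"name": "carry_out", "arguments": {
  "rows": [
    [0,0,0,0.02],
    [0,0,0,0.01],
    [0,0,0,0]
  ]
}}

```text
t: 18.1
tool_pos: [0.5608, 0.1805, 0.2317]
tcp_rot: [2.663, 1.666, 0.004]
ft_force: [0.8, 1.5, 12.9]
grip_width: 0.0546
```

```bash
python3 go.py .5593 .1798 .231 1.11
```

```text
t 18.1 pos [0.5608 0.1805 0.2317] phi 1.1185 tilt [0.0023 0.0007] F [ 0.8  1.5 12.9] T [-0.03 -0.07  0.05] w 0.0546
q [-0.8   0.62  0.58  1.79 -0.44  0.86 -0.47]
tool delta mm [-1.3 -1.   0.7] turn 0.0085
```

>>> {"name": "carry_out", "arguments": {
  "rows": [
    [0,0,0,0.015],
    [0,0,0,0.01],
    [0,0,0,0]
  ]
}}

```text
t: 18.4
tool_pos: [0.5609, 0.1805, 0.2317]
tcp_rot: [2.683, 1.633, 0.004]
ft_force: [1.2, -0.2, 13.1]
grip_width: 0.055
```

```bash
python3 go.py .5593 .1798 .231 1.11; python3 ov.py pics/7p.png -.0009 0 0.56
```

```text
t 18.4 pos [0.5609 0.1805 0.2317] phi 1.0938 tilt [0.0025 0.0007] F [ 1.2 -0.2 13.1] T [-0.02 -0.22  0.29] w 0.055
q [-0.81  0.63  0.58  1.79 -0.44  0.86 -0.49]
tool delta mm [-1.3 -1.1  0.7] turn -0.0162
```

View pics/7p.png

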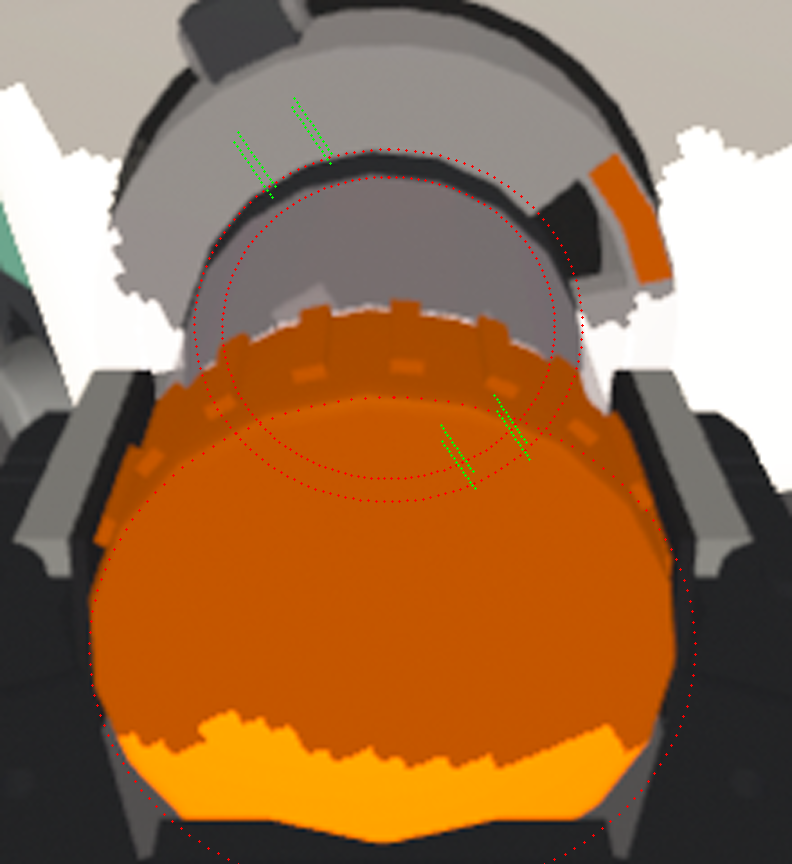

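>>> {"name": "carry_out", "arguments": {
  "rows": [
    [0,0,0,-0.02],
    [0,0,0,0],
    [0,0,-1,0],
    [0,0,-1,0],
    [0,0,-1,0],
    [0,0,-0.8,0],
    [0,0,0,0],
    [0,0,0,0]
  ]
}}

```text
t: 19.25
tool_pos: [0.5608, 0.1805, 0.2353]
tcp_rot: [2.666, 1.66, 0.003]
ft_force: [2.0, 0.2, 7.5]
grip_width: 0.0551
```

```bash
python3 go.py .5593 .1798 .231 1.11; python3 - <<'E'
from h import *
from plant import get_image
a=get_image('scene')['color'];b=get_image('top')['color']
def c(im,x,y,w,h,s): return cv2.resize(im[y:y+h,x:x+w],None,fx=s,fy=s,interpolation=cv2.INTER_CUBIC)
cv2.imwrite('pics/8s.png',np.hstack([c(a,420,180,110,130,3.6),c(b,120,160,110,130,3.6)]))
E
```

```text
t 19.25 pos [0.5608 0.1805 0.2353] phi 1.1138 tilt [0.0023 0.0006] F [2.  0.2 7.5] T [-0.03 -0.56 -0.02] w 0.0551
q [-0.81  0.62  0.58  1.79 -0.43  0.86 -0.48]
tool delta mm [-1.2 -1.   4.3] turn 0.0038
```

View pics/8s.png

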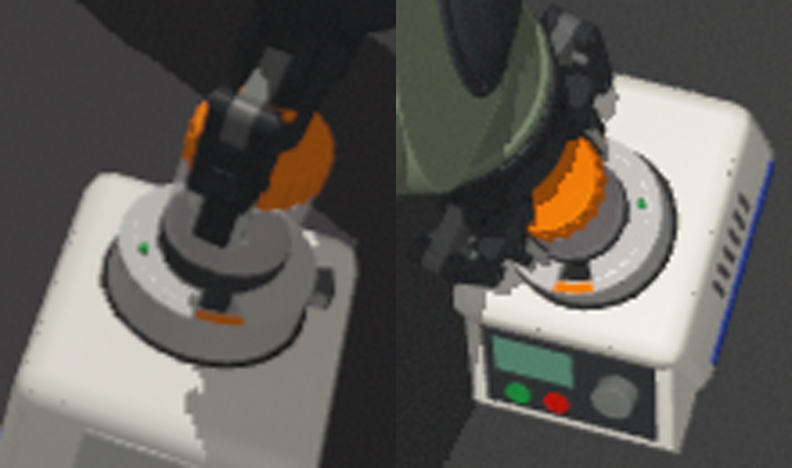

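>>> {"name": "carry_out", "arguments": {
  "rows": [
    [0,0,-0.6,0],
    [0,0,-0.6,0],
    [0,0,0,0]
  ]
}}

```text
t: 19.65
tool_pos: [0.5607, 0.1804, 0.2362]
tcp_rot: [2.666, 1.66, 0.003]
ft_force: [3.7, -0.3, 2.5]
grip_width: 0.055
```

>>> {"name": "carry_out", "arguments": {
  "rows": [
    [0,0,-0.6,0],
    [0,0,0,0]
  ]
}}

```text
t: 19.85
tool_pos: [0.5607, 0.1804, 0.2363]
tcp_rot: [2.666, 1.66, 0.002]
ft_force: [8.5, 1.6, -6.9]
grip_width: 0.0549
```

```bash
python3 go.py .5593 .1798 .231 1.11; python3 - <<'E'
from h import *
from plant import get_image
a=get_image('scene')['color'];b=get_image('top')['color']
def c(im,x,y,w,h,s): return cv2.resize(im[y:y+h,x:x+w],None,fx=s,fy=s,interpolation=cv2.INTER_CUBIC)
cv2.imwrite('pics/9s.png',np.hstack([c(a,430,220,70,60,5.5),c(b,150,190,70,60,5.5)]))
E
```

```text
t 19.85 pos [0.5607 0.1804 0.2363] phi 1.1139 tilt [ 0.0019 -0.0002] F [ 8.5  1.6 -6.9] T [ 0.08 -2.12  0.03] w 0.0549
q [-0.81  0.62  0.58  1.78 -0.43  0.87 -0.48]
tool delta mm [-1.2 -0.9  5.3] turn 0.0039
```

View pics/9s.png

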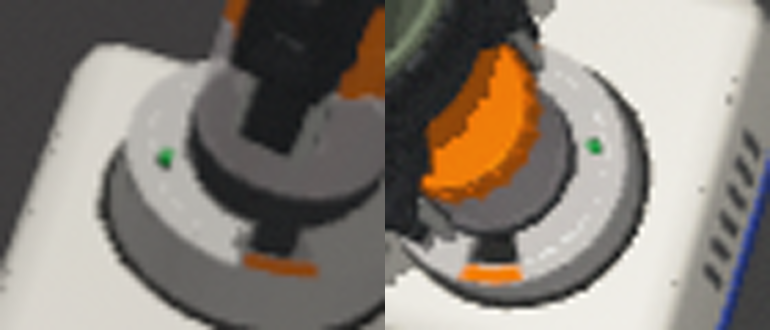

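>>> {"name": "carry_out", "arguments": {
  "rows": [
    [0,0,0.8,0],
    [0,0,0,0]
  ]
}}

```text
t: 20.15
tool_pos: [0.5607, 0.1804, 0.2361]
tcp_rot: [2.666, 1.66, 0.003]
ft_force: [3.7, 0.9, 7.3]
grip_width: 0.0549
```

>>> {"name": "carry_out", "arguments": {
  "rows": [
    [0,0,0,0],
    [0,0,0,0],
    [0,0,0,0],
    [0,0,0,0],
    [0,0,0,0],
    [0,0,0,0]
  ],
  "jaw": 1
}}

```text
t: 20.75
tool_pos: [0.5599, 0.1803, 0.2357]
tcp_rot: [-2.667, -1.66, 0.0]
ft_force: [0.4, 0.1, 0.1]
grip_width: 0.0853
```

```bash
python3 go.py .5593 .1798 .231 1.11; python3 - <<'E'
from h import *
from plant import get_image
cv2.imwrite('pics/10w.png',get_image('wrist')['color'])
E
```

```text
t 20.75 pos [0.5599 0.1803 0.2357] phi 1.1138 tilt [-0.0001 -0.0001] F [0.4 0.1 0.1] T [-0.03  0.01 -0.07] w 0.0853
q [-0.81  0.62  0.58  1.79 -0.43  0.87 -0.48]
tool delta mm [-0.7 -0.3  4.7] turn 0.0038
```

View pics/10w.png

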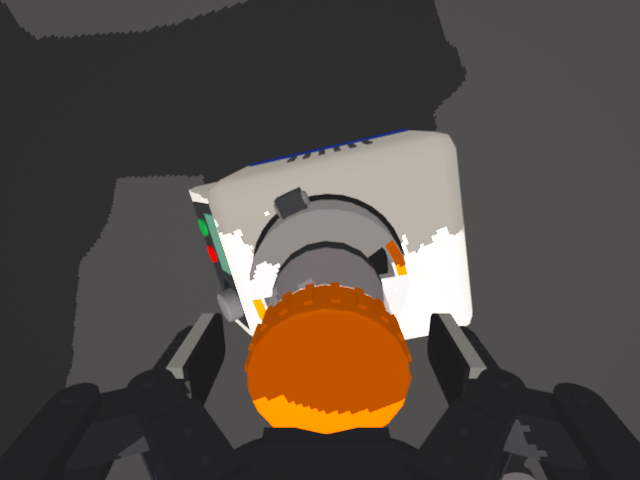

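Open and clear of the jar on both sides. Retreat straight up.

>>> {"name": "carry_out", "arguments": {
  "rows": [
    [0,0,-10,0],
    [0,0,-20,0],
    [0,0,-30,0],
    [0,0,-30,0],
    [0,0,-30,0],
    [0,-20,-20,0],
    [0,-40,0,0],
    [0,-40,0,0],
    [0,-20,0,0],
    [0,0,0,0]
  ]
}}

```text
t: 21.8
tool_pos: [0.4502, 0.2347, 0.3765]
tcp_rot: [-2.663, -1.664, -0.0]
ft_force: [1.4, 0.3, -1.2]
grip_width: 0.0855
```

```bash
python3 go.py .5593 .1798 .231 1.11; python3 - <<'E'
from h import *
from plant import get_image,spotter
A=get_image('scene');B=get_image('top');W=get_image('wrist')
a,b,w=[x['color'] for x in (A,B,W)]
def c(im,x,y,w,h,s): return cv2.resize(im[y:y+h,x:x+w],None,fx=s,fy=s,interpolation=cv2.INTER_CUBIC)
cv2.imwrite('pics/11s.png',np.hstack([c(a,430,170,80,120,5),c(b,130,160,80,120,5)]))
cv2.imwrite('pics/11w.png',w); cv2.imwrite('pics/11t.png',b)
for p in (A,B,W): print([(round(r['p'],2),np.round(r['xyz'],4)) for r in spotter.place_of(p,'jar')])
E
```

```text
t 21.8 pos [0.4502 0.2347 0.3765] phi 1.1168 tilt [-0.0007  0.0016] F [ 1.4  0.3 -1.2] T [-0.01 -0.05  0.03] w 0.0855
q [-1.15  0.31  0.71  1.84 -0.23  1.08 -0.81]
tool delta mm [ -1.7 122.3 145.3] turn 0.0068
[(0.6, array([ 0.3563, -0.2854, -0.0027])), (0.57, array([ 0.5623,  0.1806, -0.0011]))]
[(0.91, array([0.5605, 0.1809, 0.1137])), (0.91, array([ 0.3543, -0.2789,  0.0034])), (0.68, array([ 0.3502, -0.4228, -0.0009]))]
[(0.64, array([0.5598, 0.179 , 0.1145]))]
```

View pics/11s.png

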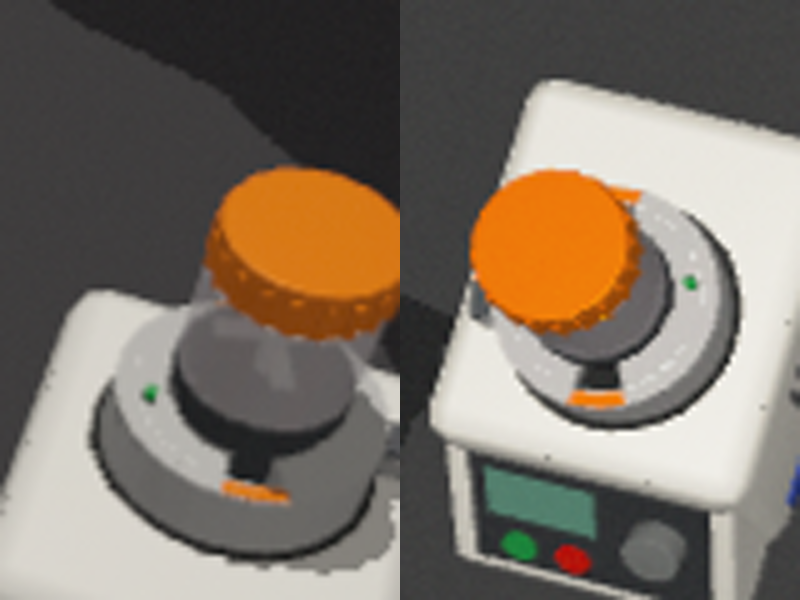

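View pics/11w.png

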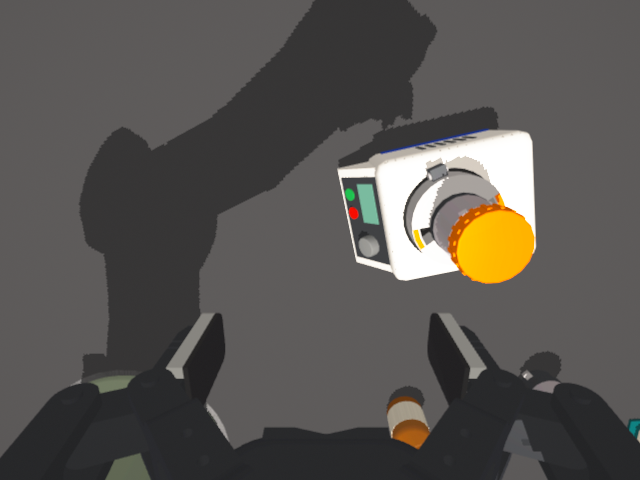

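```bash
python3 - <<'E'
from h import *
from plant import get_image
def g(im,b):
    h=cv2.cvtColor(im,cv2.COLOR_BGR2HSV); m=cv2.inRange(h,(45,70,40),(85,255,255)); k=np.zeros_like(m); k[b[1]:b[3],b[0]:b[2]]=1
    return comps(m*k,2)
A=get_image('scene');B=get_image('top')
bs=(450,235,475,262);bt=(180,205,215,228)
for z in (.131,.1334): pass
print(g(cv2.imread('pics/scene0.png'),bs),g(A['color'],bs)); print(g(cv2.imread('pics/top0.png'),bt),g(B['color'],bt))
r=np.array([.560,.180,0])
u=g(cv2.imread('pics/scene0.png'),bs)[0][1]; X=back(A,u,.131); print(X,proj(A,X),proj(A,X+[0,0,.0024]))
X=back(B,g(cv2.imread('pics/top0.png'),bt)[0][1],.131); print(proj(B,X+[0,0,.0024]))
E
```

```text
[(4, array([459.5, 248.5]), array([459, 248,   2,   2], dtype=int32))] [(5, array([459.6, 248.2]), array([459, 247,   2,   3], dtype=int32))]
[(4, array([187.5, 216.5]), array([187, 216,   2,   2], dtype=int32))] [(5, array([187.6, 216.2]), array([187, 215,   2,   3], dtype=int32))]
[0.56432598 0.1490681  0.131     ] [[459.5 248.5]] [[459.82635783 247.52018972]]
[[187.21557166 216.17975732]]
```

```bash
python3 - <<'E'
from h import *
from plant import get_image,spotter,manip
p=get_image('top');q=get_image('scene')
for l in ('jar_blue_mid','bottle_mid'):
    for x in (p,q): print(l,[(round(r['p'],2),np.round(r['xyz'],4)) for r in spotter.place_of(x,l)])
print(manip.job_done())
E
```

```text
jar_blue_mid [(0.67, array([ 0.6089, -0.1615,  0.0461]))]
jar_blue_mid [(0.71, array([ 0.6091, -0.1657,  0.0444]))]
bottle_mid [(0.73, array([ 0.4142, -0.1192,  0.0526]))]
bottle_mid [(0.83, array([ 0.4114, -0.1185,  0.0522]))]
the job is handed in; nothing more can be done
None
```

The orange-lidded jar is locked in the mill and released, and I have handed the job in at about 22 s. No verdict is reported.

**What I did:** I gripped the jar high on its body and lined its lugs up with the slots seen in the images. The foot touched the bore edge once, at about 12 N, so I moved it 1.4 mm and it went in freely. I then pushed it down to about 20 mm below the ring top; the spring load was about 16 N. I turned it clockwise 1.46 rad until I felt the stop at about 0.3 N m, backed off slightly and let it up.

**Last checks:**
- **Lock:** The jar rose to about 16 mm below the ring top and held firm against a gentle upward pull.
- **Position:** After release, two cameras placed its underside at z ≈ 0.114 m, where 0.115 m was expected. It was within about 2 mm of the socket axis and looked upright.
- **Bystanders:** The blue jar and the bottle read within about 4 mm of where they started, which is within the detector's error.
- **Robot:** The gripper was open and well clear of everything.

**Weak or disagreeing:**
- **Pin:** The green pin's change in the images is under one pixel. It fits a raised pin but does not prove it, so I relied on the lock height and the pull test.
- **Scene camera:** Its detector put the mounted jar at bench level, against the other two cameras and the picture itself.

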